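# Find the drum clock that still has its movement

### The job

Each of the three identical grey cases holds a brass drum clock, but only one clock still has its heavy movement in it: heft the closed cases by their sides (the lids are loose), keeping them level and putting each back where it stood, to find the heavy one. Lay the lid of that case on the black rubber mat, grip side up, then lift out its clock and stand it upright, dial up and wholly on the square steel pan of the low test stand, without dropping it. Open no other case, and leave the other things on the bench alone.

Things in the scene. Friction and masses are not known exactly. Their poses are not given: they have to be found in the camera images.
- case_a_mid (a point): Identical closed grey plastic case, 140 long (x) x 62 wide (y) x 58 mm high (63 with lid plate, 79 with the lid's grip), loose, walls and floor 4 mm. Point: its centre, 29 mm up; z up. Lift it by its long sides, near the middle. Two 10 mm high ribs on its floor keep a brass drum clock at the centre. In all two cases weigh about 0.32 kg, one 0.75 kg.
- case_b_mid (a point): Identical closed grey plastic case, 140 long (x) x 62 wide (y) x 58 mm high (63 with lid plate, 79 with the lid's grip), loose, walls and floor 4 mm. Point: its centre, 29 mm up; z up. Lift it by its long sides, near the middle. Two 10 mm high ribs on its floor keep a brass drum clock at the centre. In all two cases weigh about 0.32 kg, one 0.75 kg.
- case_c_mid (a point): Identical closed grey plastic case, 140 long (x) x 62 wide (y) x 58 mm high (63 with lid plate, 79 with the lid's grip), loose, walls and floor 4 mm. Point: its centre, 29 mm up; z up. Lift it by its long sides, near the middle. Two 10 mm high ribs on its floor keep a brass drum clock at the centre. In all two cases weigh about 0.32 kg, one 0.75 kg.
- lid_a_grip (a point): Lid of case_a: grey plate 140 x 62 x 5 mm lying loose on the rim, 6 mm deep tongues below, a black bar grip 60 long (x) x 16 wide (y) x 16 mm high on top in the middle. Point: centre of the bar grip, 8 mm above the plate's top, 19 mm above the tongues' underside. Lifts straight off, without the case; 0.05 kg.
- lid_b_grip (a point): Lid of case_b: grey plate 140 x 62 x 5 mm lying loose on the rim, 6 mm deep tongues below, a black bar grip 60 long (x) x 16 wide (y) x 16 mm high on top in the middle. Point: centre of the bar grip, 8 mm above the plate's top, 19 mm above the tongues' underside. Lifts straight off, without the case; 0.05 kg.
- lid_c_grip (a point): Lid of case_c: grey plate 140 x 62 x 5 mm lying loose on the rim, 6 mm deep tongues below, a black bar grip 60 long (x) x 16 wide (y) x 16 mm high on top in the middle. Point: centre of the bar grip, 8 mm above the plate's top, 19 mm above the tongues' underside. Lifts straight off, without the case; 0.05 kg.
- drum_a_mid (a point): Brass drum clock inside case_a: upright cylinder, 46 mm across, 50 mm high, dial on top. Point: its centre; z up, out of the dial. Stands on the case floor, top 4 mm below the rim; 4 mm play to the long walls and ribs, 43 mm from drum to end walls for fingers (above the ribs). One of the three weighs about 0.5 kg, the others about 0.07 kg.
- drum_b_mid (a point): Brass drum clock inside case_b: upright cylinder, 46 mm across, 50 mm high, dial on top. Point: its centre; z up, out of the dial. Stands on the case floor, top 4 mm below the rim; 4 mm play to the long walls and ribs, 43 mm from drum to end walls for fingers (above the ribs). One of the three weighs about 0.5 kg, the others about 0.07 kg.
- drum_c_mid (a point): Brass drum clock inside case_c: upright cylinder, 46 mm across, 50 mm high, dial on top. Point: its centre; z up, out of the dial. Stands on the case floor, top 4 mm below the rim; 4 mm play to the long walls and ribs, 43 mm from drum to end walls for fingers (above the ribs). One of the three weighs about 0.5 kg, the others about 0.07 kg.
- pan_top (a point): Test stand (fixed, aluminium, 130 x 130 mm) with a square steel sprung pan, 130 x 130 x 6 mm, whose top face is 30 mm above the bench when empty. Point: centre of the pan's top face; x and y along its sides, z up; it moves with the pan. On one or the other side of the cases.
- pan (a joint): How far the pan is pressed down, m: 0 empty, at most 0.008 (stop). Sinks about 1 mm per 0.1 kg: a heavy clock 4 to 6 mm, an empty one under 1 mm.
- mat_mid (a point): Black rubber bench mat, fixed, flat on the bench: 180 (x) x 130 (y) x 4 mm. Point: centre of its top face, z up. It lies on the other side of the cases from the stand.
- loupe: Bystander: black eyepiece loupe, 34 mm across, 30 mm high; origin at the middle of its underside. Loose, to be left alone.
- jar: Bystander: small glass jar, 48 mm across, 55 mm high; origin at the middle of its underside. Loose, to be left alone.
- screwdriver: Bystander: black-handled screwdriver 150 mm long (along its x) lying on the bench; origin at the middle of its underside. Loose, to be left alone.
- brush: Bystander: wooden-handled brush 150 mm long (along its x) lying on the bench; origin at the middle of its underside. Loose, to be left alone.
- blower: Bystander: black rubber dust blower standing nozzle up, 60 mm across, 85 mm high; origin at the middle of its underside. Loose, to be left alone.
Things that resemble listed ones, but are neither listed nor needed, are in the scene too. What is shaped like the part that bears case_b_mid but green or orange is not meant.

How it is judged:
On the way, in this order (a step that is already met when the one before it is completed fails the run):
1. one of the cases is lifted with its lid on, at least 15 mm clear of the bench (((height (world z) of case_a_mid above 0.044 m and z of lid_a_grip in the frame of case_a_mid below 0.05 m) or (height (world z) of case_b_mid above 0.044 m and z of lid_b_grip in the frame of case_b_mid below 0.05 m) or (height (world z) of case_c_mid above 0.044 m and z of lid_c_grip in the frame of case_c_mid below 0.05 m))), for 0.2 s.
2. a lid is off its case ((distance between lid_a_grip and case_a_mid above 0.08 m or distance between lid_b_grip and case_b_mid above 0.08 m or distance between lid_c_grip and case_c_mid above 0.08 m)), for 0.2 s.
3. a drum clock is out of its case ((distance between drum_a_mid and case_a_mid above 0.08 m or distance between drum_b_mid and case_b_mid above 0.08 m or distance between drum_c_mid and case_c_mid above 0.08 m)), for 0.2 s.
At the end, for the whole second after the job is handed in: A clock stands upright (0.1 rad), at rest on the pan, within 45 mm of its centre along each side, pressing it down over 3 mm (so the heavy one); its lid grip up (0.2 rad), centre over the mat; all cases upright within 50 mm of their starts, the other two lidded (((x of drum_a_mid in the frame of pan_top between -0.045 and 0.045 m and y of drum_a_mid in the frame of pan_top between -0.045 and 0.045 m and z of drum_a_mid in the frame of pan_top between 0.02 and 0.03 m and angle between drum_a_mid's own z axis and vertical below 0.1 rad and linear speed of drum_a below 0.02 m/s and x of lid_a_grip in the frame of mat_mid between -0.09 and 0.09 m and y of lid_a_grip in the frame of mat_mid between -0.065 and 0.065 m and z of lid_a_grip in the frame of mat_mid below 0.03 m and angle between lid_a_grip's own z axis and vertical below 0.2 rad and z of lid_b_grip in the frame of case_b_mid below 0.047 m and z of lid_c_grip in the frame of case_c_mid below 0.047 m) or (x of drum_b_mid in the frame of pan_top between -0.045 and 0.045 m and y of drum_b_mid in the frame of pan_top between -0.045 and 0.045 m and z of drum_b_mid in the frame of pan_top between 0.02 and 0.03 m and angle between drum_b_mid's own z axis and vertical below 0.1 rad and linear speed of drum_b below 0.02 m/s and x of lid_b_grip in the frame of mat_mid between -0.09 and 0.09 m and y of lid_b_grip in the frame of mat_mid between -0.065 and 0.065 m and z of lid_b_grip in the frame of mat_mid below 0.03 m and angle between lid_b_grip's own z axis and vertical below 0.2 rad and z of lid_a_grip in the frame of case_a_mid below 0.047 m and z of lid_c_grip in the frame of case_c_mid below 0.047 m) or (x of drum_c_mid in the frame of pan_top between -0.045 and 0.045 m and y of drum_c_mid in the frame of pan_top between -0.045 and 0.045 m and z of drum_c_mid in the frame of pan_top between 0.02 and 0.03 m and angle between drum_c_mid's own z axis and vertical below 0.1 rad and linear speed of drum_c below 0.02 m/s and x of lid_c_grip in the frame of mat_mid between -0.09 and 0.09 m and y of lid_c_grip in the frame of mat_mid between -0.065 and 0.065 m and z of lid_c_grip in the frame of mat_mid below 0.03 m and angle between lid_c_grip's own z axis and vertical below 0.2 rad and z of lid_a_grip in the frame of case_a_mid below 0.047 m and z of lid_b_grip in the frame of case_b_mid below 0.047 m)) and value of joint pan above 0.003 m and distance of each of case_a_mid, case_b_mid, case_c_mid from where it was at the start of the episode below 0.05 m and angle between each of case_a_mid, case_b_mid, case_c_mid's own z axis and vertical below 0.1 rad); the robot touches nothing.
It fails at once if a light case is opened (its lid is off and the untouched clock rests in it with under 2 N) ((distance between lid_a_grip and case_a_mid above 0.08 m and horizontal distance between drum_a_mid and case_a_mid below 0.01 m and z of drum_a_mid in the frame of case_a_mid below 0.0015 m and linear speed of drum_a below 0.005 m/s and contact force between each of drum_a, case_a and the fingers below 0.02 N and contact force between drum_a and case_a below 2 N) or (distance between lid_b_grip and case_b_mid above 0.08 m and horizontal distance between drum_b_mid and case_b_mid below 0.01 m and z of drum_b_mid in the frame of case_b_mid below 0.0015 m and linear speed of drum_b below 0.005 m/s and contact force between each of drum_b, case_b and the fingers below 0.02 N and contact force between drum_b and case_b below 2 N) or (distance between lid_c_grip and case_c_mid above 0.08 m and horizontal distance between drum_c_mid and case_c_mid below 0.01 m and z of drum_c_mid in the frame of case_c_mid below 0.0015 m and linear speed of drum_c below 0.005 m/s and contact force between each of drum_c, case_c and the fingers below 0.02 N and contact force between drum_c and case_c below 2 N)).
It fails at once if a case is tipped more than 35 degrees (angle between any of case_a_mid, case_b_mid, case_c_mid's own z axis and vertical above 0.6 rad).
It fails at once if a drum clock, out of its case, is dropped (falls freely by more than about 15 mm) ((distance between drum_a_mid and case_a_mid above 0.08 m and contact force between drum_a and the fingers below 0.05 N and linear speed of drum_a above 0.55 m/s) or (distance between drum_b_mid and case_b_mid above 0.08 m and contact force between drum_b and the fingers below 0.05 N and linear speed of drum_b above 0.55 m/s) or (distance between drum_c_mid and case_c_mid above 0.08 m and contact force between drum_c and the fingers below 0.05 N and linear speed of drum_c above 0.55 m/s)).
It fails at once if a bystander is moved by more than 40 mm (distance of any of loupe, jar, screwdriver, brush, blower from where it was at the start of the episode above 0.04 m).
It also fails if it takes over 72 s, if anything falls off the work surface, if the arm or the gripper's body presses on something with over 40 N, if the wrist force passes 120 N, or if a joint passes its speed limit or range.

### The arm

A 6-joint arm with a two-finger parallel gripper is mounted at the origin on the work surface. World frame = base frame: x ahead of the robot, y to its left, z up, the work surface at z = 0. Lengths are in m, angles in rad, forces in N, time in s.
With the tool pointing down it reaches from about 0.325 to 0.9 m from the base axis. Payload 6.1 kg.
Tool frame: the origin (TCP) lies at the very end of the fingers, on their centre line; the grasp point (between the pads) lies env.grasp_offset behind it (env.grasp_offset is the distance from the TCP to the grasp point, in m); z points along the fingers, x is the direction in which the jaws open and shut, and the axes are right-handed (so a half turn about z gives the same grasp; the last joint's range is limited). The gripper opens to 87 mm and grips with 3 to 60 N. Pads are 19 mm wide; open, the fingers measure 117 mm over their backs; the gripper's body (75 mm by 190 mm) begins 51 mm behind the grasp point.
Start: joints at [-1.385, 0.22, 1.526, -0, 1.395, -0.126], TCP at [0.192, -0.595, 0.223] pointing down, gripper open.
Joint ranges: [-2.98, 2.98], [-0.91, 2.08], [0.09, 2.57], [-1.24, 4.39], [0.2, 2.65], [-2.68, 2.68]. Speed limits (rad/s): [2.57, 2.57, 3.01, 3.14, 3.14, 3.14].

### API

Orientations are given as a unit quaternion [x, y, z, w].
In Python, from workcell import env gives the robot as it stands.
- The arm moves only by the tool jog_arm, never from a script. Its argument "series" is one flat list of numbers, 7 for each row, row after row: the turn, a rotation vector about the tool's x, y, z in rad, then the shift along the tool's x, y, z in mm, then the finger opening in mm, from 0 to 87. In form: [wx, wy, wz, x, y, z, grip, wx, wy, wz, x, y, z, grip, ...]. A call has 1 to 20 rows; each row shifts and turns the commanded pose from where the row before left it, along the tool's axes as they then stand; what a row does not reach is not made up. A row lasts 1/10 s, in which the tool goes at most 50 mm and 8.59 degrees, less where a joint would pass 70% of its speed; a pose out of reach is approached as far as the arm can. A call with a gripper value outside its range is refused whole. The fingers move at their own pace and stop on an object; "squeeze" is the grip in N (left out, the last holds). Time passes only in rows, so rows that do not move let the fingers close. It gives the time, the measured TCP pose, the force and the opening at its end, in the units of the state.
- env.get_obs(): the state, without advancing time (a new reading comes with each control period).
- env.capture(name): name is "side" or "top"; returns a dict with "pixels" (480x640x3 uint8, red, green, blue), "fx", "fy", "cx", "cy" (pixels), "k1" (the pictures are not rectified: a ray, as slopes to the right and down, at radius r is drawn at 1 + k1 r^2 times it, then the intrinsics apply), "view" (4x4, takes a point from world to camera coordinates). Camera axes: x right, y up, looking along -z (the intrinsics and any distortion apply to the point x, -y, -z); pixel columns grow to the right and rows downward; lengths in m; the calibration is good to about 2 mm. A picture is of the moment at which its call begins. There is no depth.
- env.close_job(): hands the job in, once; it reports no verdict.
The state is a dict: "time_s": time; "joints": joint angles; "joint_vel": joint speeds; "tau": joint torques, N m; "ee_pos": TCP position; "ee_rot": TCP orientation; "force": force on the tool from outside, world axes, zero at the start; "wrist_torque": the same for the moment, N m; "opening": finger opening in m.
Only numpy, scipy, OpenCV 4.12 (cv2) and the standard library are available. Lean on these libraries where they do the work, as an engineer would, in place of code of your own. Each camera call takes 0.05 s, during which the arm holds its last target.

## Working session

There is one attempt and no reset: what is moved stays moved. The work goes in short steps, Python scripts to look and compute and a tool call to move; the robot and the scene stay as the last step left them, time stands still between calls to the robot, and variables do not carry over. Pictures are saved under pics/ and viewed, and the job is handed in when it is done.

Besides the shell and the picture viewer there is one more tool, called after ">>>" in YAML: its name, and indented under it one key for each argument. jog_arm: Moves the arm, as the interface text tells. Its arguments: {"type":"object","properties":{"series":{"type":"array"},"squeeze":{"type":"number"}},"required":["series"]}

```bash
ls; mkdir -p pics; python3 - <<'E'
from workcell import env
import cv2
print(env.get_obs()); print(env.grasp_offset)
for n in("top","side"):
    c=env.capture(n); cv2.imwrite(f"pics/{n}0.png",c["pixels"][:,:,::-1]); print({k:v for k,v in c.items() if k!="pixels"})
E
```

```text
pics
{'time_s': 0.0, 'joints': array([-1.38506430e+00,  2.21200072e-01,  1.52762162e+00, -1.20351880e-05,
        1.39471005e+00, -1.26060518e-01]), 'joint_vel': array([-0.0002684 , -0.00039249, -0.00030186, -0.00073073,  0.00020224,
        0.00122417]), 'tau': array([-4.34953408e-04, -4.94617188e+01, -3.87375319e+01,  6.98206737e-02,
        5.74144931e-02, -1.65558699e-04]), 'ee_pos': array([ 0.1916273 , -0.59423833,  0.22144785]), 'ee_rot': array([ 8.08321110e-01, -5.88741066e-01, -7.09777224e-04, -6.60500956e-04]), 'force': array([ 0.90583498, -0.17104871, -0.38234511]), 'wrist_torque': array([0.02408888, 0.01758962, 0.02271365]), 'opening': 0.0870221395971679}
0.0187
{'fx': 581.6475894674022, 'fy': 581.6475894674022, 'cx': 327.6279581363836, 'cy': 240.68525635741526, 'k1': -0.10033129265055625, 'view': array([[-2.62808261e-02, -9.99650669e-01, -2.80325919e-03,
         2.51542456e-02],
       [ 9.97326592e-01, -2.64107880e-02,  6.81332513e-02,
        -4.94976729e-01],
       [-6.81834865e-02, -1.00516681e-03,  9.97672292e-01,
        -1.33076986e+00],
       [ 0.00000000e+00,  0.00000000e+00,  0.00000000e+00,
         1.00000000e+00]])}
{'fx': 480.4937935933586, 'fy': 480.4937935933586, 'cx': 335.99361626443226, 'cy': 247.41303033238415, 'k1': 0.0004299005357422159, 'view': array([[-0.95641893, -0.2919061 ,  0.00732501,  0.48923368],
       [ 0.20254158, -0.6451321 ,  0.73673705, -0.14945842],
       [-0.21033244,  0.70611289,  0.67613967, -0.96420834],
       [ 0.        ,  0.        ,  0.        ,  1.        ]])}
```

View pics/top0.png

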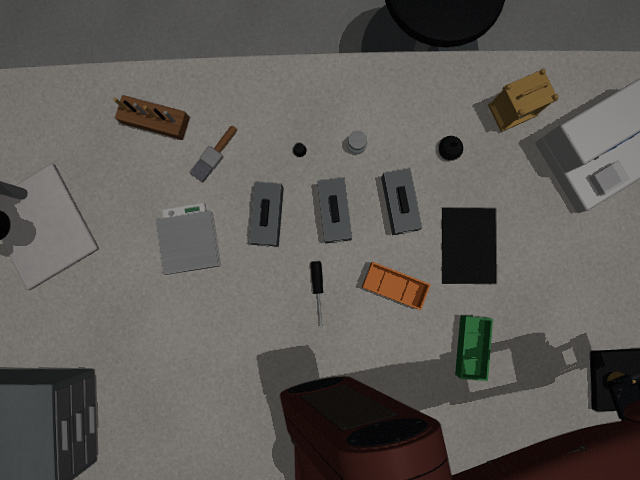

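View pics/side0.png

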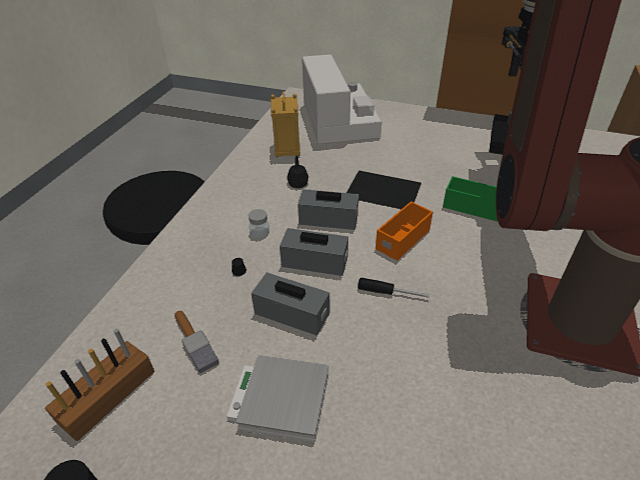

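The top view shows the three cases at about (265,213), (334,209) and (401,201), the pan at (188,241) and the mat at (469,245). Next I'll measure them.

```bash
cat > h.py <<'E'
import numpy as np, cv2
from workcell import env
def ray(c,uv):
    K=np.array([[c["fx"],0,c["cx"]],[0,c["fy"],c["cy"]],[0,0,1]])
    p=cv2.undistortPoints(np.array(uv,float).reshape(-1,1,2),K,np.array([c["k1"],0,0,0.]))[:,0]
    V=c["view"];R=V[:3,:3];o=-R.T@V[:3,3]
    d=np.c_[p[:,0],-p[:,1],-np.ones(len(p))]@R
    return o,d
def plane(c,uv,z):
    o,d=ray(c,uv); t=(z-o[2])/d[:,2]; return o+d*t[:,None]
def proj(c,P):
    V=c["view"];q=np.atleast_2d(P)@V[:3,:3].T+V[:3,3]
    s=np.c_[q[:,0]/-q[:,2],-q[:,1]/-q[:,2]];r2=(s**2).sum(1,keepdims=True)
    s=s*(1+c["k1"]*r2);return np.c_[s[:,0]*c["fx"]+c["cx"],s[:,1]*c["fy"]+c["cy"]]
def blobs(mask,roi,amin=80):
    u0,v0,u1,v1=roi;m=np.zeros_like(mask);m[v0:v1,u0:u1]=mask[v0:v1,u0:u1]
    cs,_=cv2.findContours(m,cv2.RETR_EXTERNAL,cv2.CHAIN_APPROX_NONE)
    return sorted([x for x in cs if cv2.contourArea(x)>amin],key=cv2.contourArea,reverse=True)
def rect(c,cnt,z):
    P=plane(c,cnt[:,0,:],z)[:,:2].astype(np.float32)*1000
    (cx,cy),(w,h),a=cv2.minAreaRect(P)
    if w<h: w,h,a=h,w,a+90
    a=(a+90)%180-90
    return np.round([cx,cy,w,h,a],1)   # mm, deg of long axis vs world x
E
python3 - <<'E'
from h import *
c=env.capture("top");im=c["pixels"];g=im.max(2)
for (u,v) in [(265,213),(265,235),(334,209),(334,235),(401,201),(410,225),(188,245),(469,245),(188,210),(230,213)]: print((u,v),im[v,u])
dark=(g<40).astype(np.uint8)
for roi in [(250,185,282,242),(318,182,350,240),(385,175,420,232)]:
    for b in blobs(dark,roi,50)[:2]: print("grip",rect(c,b,.079),cv2.boundingRect(b))
b=blobs(dark,(435,200,505,290))[0];print("mat",rect(c,b,.004))
cv2.imwrite("pics/crop0.png",cv2.resize(im[160:290,150:440,::-1],None,fx=2.7,fy=2.7,interpolation=cv2.INTER_NEAREST))
E
```

```text
(265, 213) [21 21 21]
(265, 235) [72 74 75]
(334, 209) [19 20 20]
(334, 235) [74 77 78]
(401, 201) [19 19 21]
(410, 225) [77 79 80]
(188, 245) [98 99 99]
(469, 245) [19 21 20]
(188, 210) [42 74 50]
(230, 213) [124 121 116]
grip [557.9 151.3  60.5  17.6  -5.8] (260, 199, 10, 28)
grip [562.6  -3.8  60.7  17.1   5.6] (329, 195, 11, 28)
grip [ 578.3 -155.8   59.4   20.6    9.1] (396, 186, 13, 28)
grip [ 563.4 -124.4  111.3    7.1    8.9] (385, 182, 10, 50)
mat [ 476.6 -319.1  177.9  126.7   -2.3]
```

View pics/crop0.png

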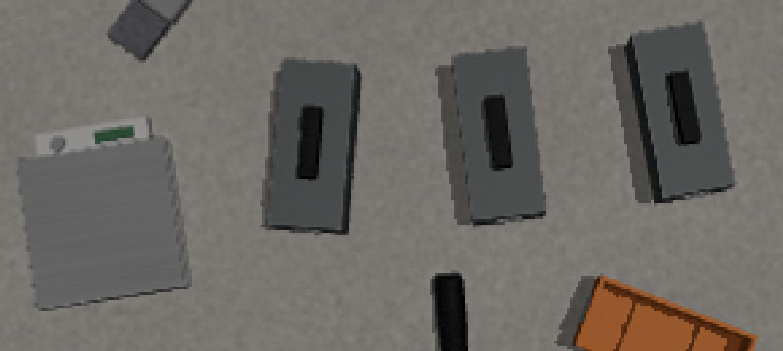

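```bash
python3 - <<'E'
from h import *
c=env.capture("top");im=c["pixels"].astype(int);g=im.max(2)
m=((im[...,2]>=im[...,0])&(g>55)&(g<95)).astype(np.uint8)
m=cv2.morphologyEx(m,cv2.MORPH_OPEN,np.ones((3,3),np.uint8))
for roi in [(243,175,290,250),(310,170,356,248),(375,162,426,240)]:
    b=blobs(m,roi)[0];print("lid",rect(c,b,.063),cv2.boundingRect(b))
m=((abs(im[...,2]-im[...,0])<=2)&(g>80)&(g<115)).astype(np.uint8)
m=cv2.morphologyEx(m,cv2.MORPH_OPEN,np.ones((5,5),np.uint8))
b=blobs(m,(150,204,225,280))[0];print("pan",rect(c,b,.03),cv2.boundingRect(b))
# pan corners from zoom
cor=[(18,158),(167,138),(190,287),(38,309)]
P=plane(c,[(150+u/2.7,160+v/2.7) for u,v in cor],.03);print(P.round(4),P.mean(0).round(4))
# side view check
s=env.capture("side")
for p in [[.558,.1513,.079],[.5626,-.0038,.079],[.578,-.1558,.079],[*P.mean(0)[:2],.03],[.4766,-.319,.004]]: print(proj(s,p).round(1))
print(env.get_obs()['ee_rot'])
E
```

```text
lid [559.  152.1 138.1  61.7  -5.8] (249, 182, 32, 63)
lid [563.4  -4.2 138.4  61.1   5.5] (318, 178, 34, 63)
lid [ 579.8 -158.5  138.5   61.     8.9] (384, 169, 37, 64)
pan [500.4 336.3 132.3 128.9 -82. ] (157, 211, 62, 63)
[[0.5567 0.4078 0.03  ]
 [0.5702 0.2781 0.03  ]
 [0.4421 0.2599 0.03  ]
 [0.4265 0.3912 0.03  ]] [0.4989 0.3342 0.03  ]
[[290.1 287. ]]
[[314.  235.7]]
[[328.6 194.3]]
[[285.6 390.4]]
[[383.2 189.2]]
[ 8.08325792e-01 -5.88735265e-01 -3.28437901e-04 -3.04259062e-04]
```

```bash
cat >> h.py <<'E'
from scipy.spatial.transform import Rotation as Rn
def go(x,y,z,h,cur=None):
    """print turn about tool z (rad) and the shift (mm) in tool axes after turning"""
    o=env.get_obs();R=Rn.from_quat(o["ee_rot"]).as_matrix();hc=np.degrees(np.arctan2(R[1,0],R[0,0]))
    p=o["ee_pos"]
    w=-np.radians((h-hc+180)%360-180);a=np.radians(h)
    d=(np.array([x,y,z])-p)*1000
    ex=np.array([np.cos(a),np.sin(a),0]);ey=np.array([np.sin(a),-np.cos(a),0])
    print("t",o["time_s"],"pos",p.round(4),"h",hc.round(2),"tilt",np.degrees(np.arccos(-R[2,2])).round(2),"F",o["force"].round(2),"open",round(o["opening"]*1000,1))
    print("turn wz",w.round(4),"shift",(d@ex).round(1),(d@ey).round(1),(-d[2]).round(1))
E
python3 - <<'E'
from h import *
go(.5795,-.158,.15,-81.0)
c=env.capture("top")
for n,u,v,z in [("blower",451,148,.04),("loupe",299,150,.02),("jar",357,142,.03),("brush",214,155,.01),("sd",318,292,.01),("gold",525,100,.1)]: print(n,plane(c,[(u,v)],z).round(3))
E
```

```text
t 0.25 pos [ 0.1917 -0.5946  0.222 ] h -72.13 tilt 0.05 F [ 0.65 -1.4  -0.4 ] open 87.1
turn wz 0.1547 shift -370.5 -451.3 72.0
blower [[ 0.702 -0.279  0.04 ]]
loupe [[0.71  0.074 0.02 ]]
jar [[ 0.723 -0.062  0.03 ]]
brush [[0.706 0.276 0.01 ]]
sd [[0.377 0.038 0.01 ]]
gold [[ 0.795 -0.44   0.1  ]]
```

>>> jog_arm:
  series: [0,0,0.0775,-10,-12,0,87,0,0,0.0775,-18,-22,0,87,0,0,0,-23,-28,5,87,0,0,0,-23,-28,5,87,0,0,0,-23,-28,5,87,0,0,0,-23,-28,5,87,0,0,0,-23,-28,5,87,0,0,0,-23,-28,5,87,0,0,0,-23,-28,5,87,0,0,0,-23,-28,5,87,0,0,0,-23,-28,5,87,0,0,0,-23,-28,5,87,0,0,0,-23,-28,5,87,0,0,0,-23,-28,5,87,0,0,0,-23,-28,5,87,0,0,0,-23,-28,5,87,0,0,0,-20,-25,2,87,0,0,0,0,0,0,87,0,0,0,0,0,0,87]
  squeeze: 25

```text
time_s: 2.2
ee_pos: [0.5757, -0.1557, 0.1503]
ee_rot: [0.761, -0.649, -0.0, 0.0]
force: [-0.8, 0.1, -0.2]
opening: 0.0874
```

```bash
python3 - <<'E'
from h import *
go(.5795,-.158,.022,-81.0)
E
```

```text
t 2.2 pos [ 0.5757 -0.1557  0.1503] h -80.92 tilt 0.05 F [-0.78  0.07 -0.24] open 87.4
turn wz 0.0015 shift 2.9 -3.3 128.3
```

>>> jog_arm:
  series: [0,0,0,2.9,-3.3,15,87,0,0,0,0,0,28,87,0,0,0,0,0,30,87,0,0,0,0,0,28,87,0,0,0,0,0,18,87,0,0,0,0,0,9,87,0,0,0,0,0,0,87]
  squeeze: 30

```text
time_s: 2.9
ee_pos: [0.5777, -0.1589, 0.0205]
ee_rot: [0.76, -0.65, -0.002, 0.001]
force: [0.9, 0.4, -0.4]
opening: 0.0872
```

>>> jog_arm:
  series: [0,0,0,0,0,0,60,0,0,0,0,0,0,55,0,0,0,0,0,0,55,0,0,0,0,0,0,55,0,0,0,0,0,0,55,0,0,0,0,0,0,55]
  squeeze: 30

```text
time_s: 3.5
ee_pos: [0.5802, -0.1588, 0.0235]
ee_rot: [0.76, -0.649, 0.001, -0.0]
force: [-1.5, -0.4, 5.4]
opening: 0.0616
```

>>> jog_arm:
  series: [0,0,0,0,0,-4,55,0,0,0,0,0,-7,55,0,0,0,0,0,-8,55,0,0,0,0,0,-7,55,0,0,0,0,0,-4,55,0,0,0,0,0,0,55,0,0,0,0,0,0,55,0,0,0,0,0,0,55,0,0,0,0,0,0,55,0,0,0,0,0,0,55]

```text
time_s: 4.5
ee_pos: [0.5793, -0.1584, 0.0522]
ee_rot: [0.76, -0.65, -0.0, 0.0]
force: [-0.3, -0.1, -5.6]
opening: 0.0619
```

```bash
python3 - <<'E'
from h import *
go(.5795,-.158,.022,-81.0)
for i in range(4):
    s=env.capture("side" if i%2 else "top"); o=env.get_obs(); print(o["force"].round(2),o["wrist_torque"].round(2),o["ee_pos"].round(4))
    cv2.imwrite(f"pics/heftC_{i}.png",s["pixels"][:,:,::-1])
E
```

```text
t 4.5 pos [ 0.5793 -0.1584  0.0522] h -81.02 tilt 0.04 F [-0.3  -0.11 -5.58] open 61.9
turn wz -0.0003 shift -0.3 -0.3 30.2
[-1.25 -0.11 -5.88] [0.05 0.02 0.  ] [ 0.5793 -0.1584  0.0523]
[ 0.19  0.12 -6.29] [ 0.04 -0.01  0.02] [ 0.5794 -0.1584  0.0523]
[ 0.53  0.35 -6.83] [-0.01 -0.    0.  ] [ 0.5794 -0.1584  0.0524]
[-0.18 -0.47 -7.14] [ 0.02  0.04 -0.03] [ 0.5794 -0.1585  0.0524]
```

View pics/heftC_1.png

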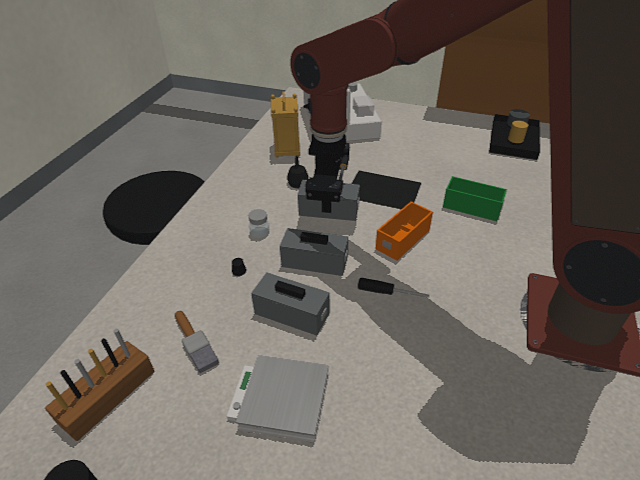

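```bash
python3 - <<'E'
from h import *
a=cv2.imread("pics/side0.png")[160:250,270:390];b=cv2.imread("pics/heftC_3.png")[160:250,270:390]
cv2.imwrite("pics/cmpC.png",cv2.resize(np.hstack([a,b]),None,fx=3.3,fy=3.3,interpolation=cv2.INTER_NEAREST))
for i in range(3):
    env.capture("top");o=env.get_obs();print(o["time_s"],o["force"].round(2),o["tau"].round(2))
E
```

```text
4.75 [ 1.18  0.07 -7.52] [-0.000e+00 -5.384e+01 -3.666e+01  6.000e-02 -4.000e-02 -0.000e+00]
4.8 [ 1.07 -0.87 -7.18] [-0.000e+00 -5.385e+01 -3.667e+01  6.000e-02 -4.000e-02  0.000e+00]
4.85 [ 0.53 -0.85 -6.12] [-0.000e+00 -5.385e+01 -3.667e+01  6.000e-02 -4.000e-02  0.000e+00]
```

View pics/cmpC.png

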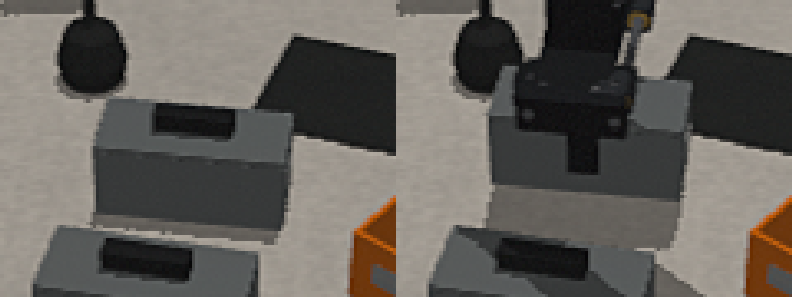

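```bash
python3 - <<'E'
from h import *
F=[];T=[]
for i in range(12):
    env.capture("top");o=env.get_obs();F.append(o["force"]);T.append(o["tau"])
print(o["time_s"],np.mean(F,0).round(2),np.std(F,0).round(2),np.mean(T,0).round(2),o["ee_pos"].round(4),o["joints"].round(4))
E
```

```text
5.45 [ 0.05  0.05 -6.6 ] [0.45 0.37 0.52] [-0.000e+00 -5.387e+01 -3.669e+01  6.000e-02 -4.000e-02  0.000e+00] [ 0.5795 -0.1585  0.0526] [-0.3981  0.3394  1.7214 -0.      1.0807  1.0158]
```

>>> jog_arm:
  series: [0,0,0,0,0,6,55,0,0,0,0,0,9,55,0,0,0,0,0,7,55,0,0,0,0,0,4,55,0,0,0,0,0,2,55,0,0,0,0,0,1.5,55,0,0,0,0,0,0,55,0,0,0,0,0,0,70,0,0,0,0,0,0,87,0,0,0,0,0,0,87,0,0,0,0,0,0,87,0,0,0,0,0,0,87]

```text
time_s: 6.65
ee_pos: [0.5798, -0.1586, 0.0234]
ee_rot: [0.76, -0.65, 0.0, -0.0]
force: [0.2, -0.0, -0.0]
opening: 0.0857
```

```bash
python3 - <<'E'
from h import *
go(.563,-.004,.15,-84.5)
E
```

```text
t 6.65 pos [ 0.5798 -0.1586  0.0234] h -81.02 tilt 0.04 F [ 0.23 -0.03 -0.  ] open 85.7
turn wz 0.0608 shift -155.5 1.9 -126.6
```

>>> jog_arm:
  series: [0,0,0,0,0,-15,87,0,0,0,0,0,-28,87,0,0,0,0,0,-30,87,0,0,0,0,0,-22,87,0,0,0.061,-20,0,-4,87,0,0,0,-32,0.6,0,87,0,0,0,-34,0.6,0,87,0,0,0,-34,0.6,0,87,0,0,0,-24,0.1,0,87,0,0,0,-12,0,0,87,0,0,0,0,0,0,87,0,0,0,0,0,0,87]

```text
time_s: 7.85
ee_pos: [0.5619, -0.0042, 0.1226]
ee_rot: [0.74, -0.672, 0.001, -0.0]
force: [-0.2, -0.0, -0.2]
opening: 0.0869
```

```bash
python3 - <<'E'
from h import *
go(.563,-.004,.0235,-84.5)
E
```

```text
t 7.85 pos [ 0.5619 -0.0042  0.1226] h -84.5 tilt 0.06 F [-0.2  -0.04 -0.2 ] open 86.9
turn wz 0.0001 shift -0.1 -1.2 99.1
```

>>> jog_arm:
  series: [0,0,0,0,-1,15,87,0,0,0,0,0,28,87,0,0,0,0,0,28,87,0,0,0,0,0,19,87,0,0,0,0,0,9,80,0,0,0,0,0,0,60,0,0,0,0,0,0,55,0,0,0,0,0,0,55,0,0,0,0,0,0,55,0,0,0,0,0,0,55,0,0,0,0,0,0,55]

```text
time_s: 8.95
ee_pos: [0.5637, -0.0039, 0.0244]
ee_rot: [0.74, -0.672, 0.001, -0.001]
force: [0.7, -1.7, 5.0]
opening: 0.0618
```

>>> jog_arm:
  series: [0,0,0,0,0,-4,55,0,0,0,0,0,-7,55,0,0,0,0,0,-8,55,0,0,0,0,0,-7,55,0,0,0,0,0,-4,55,0,0,0,0,0,0,55,0,0,0,0,0,0,55,0,0,0,0,0,0,55,0,0,0,0,0,0,55]

```text
time_s: 9.85
ee_pos: [0.5621, -0.0034, 0.0526]
ee_rot: [0.74, -0.672, -0.0, 0.0]
force: [0.9, -0.2, -3.2]
opening: 0.0617
```

```bash
python3 - <<'E'
from h import *
F=[];T=[]
for i in range(12):
    s=env.capture("side");o=env.get_obs();F.append(o["force"]);T.append(o["tau"])
print(o["time_s"],np.mean(F,0).round(2),np.std(F,0).round(2),np.mean(T,0).round(2),o["ee_pos"].round(4),o["joints"].round(4),o["opening"])
b=s["pixels"][180:320,200:420,::-1]
cv2.imwrite("pics/heftB.png",cv2.resize(b,None,fx=3,fy=3))
E
```

```text
10.45 [-0.22  0.03 -3.05] [0.45 0.33 0.51] [  0.   -47.3  -34.53   0.05  -0.06  -0.  ] [ 0.5625 -0.0034  0.0531] [-0.1463  0.2573  1.8241 -0.      1.06    1.3288] 0.061980887133718
```

View pics/heftB.png

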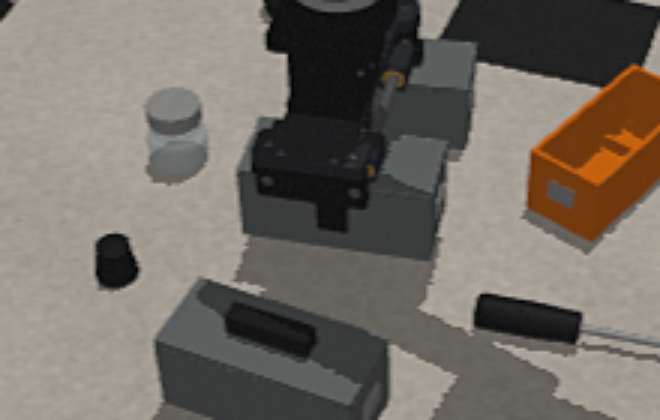

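>>> jog_arm:
  series: [0,0,0,0,0,6,55,0,0,0,0,0,9,55,0,0,0,0,0,7,55,0,0,0,0,0,4,55,0,0,0,0,0,2,55,0,0,0,0,0,1.5,55,0,0,0,0,0,0,55,0,0,0,0,0,0,70,0,0,0,0,0,0,87,0,0,0,0,0,0,87,0,0,0,0,0,0,87,0,0,0,0,0,0,87]

```text
time_s: 11.65
ee_pos: [0.5626, -0.0034, 0.0235]
ee_rot: [0.74, -0.672, 0.0, -0.0]
force: [-0.1, -0.5, 0.2]
opening: 0.0859
```

```bash
python3 - <<'E'
from h import *
c=env.capture("top");cv2.imwrite("pics/top1.png",c["pixels"][:,:,::-1])
go(.58,-.1586,.12,-81)
E
```

```text
t 11.7 pos [ 0.5625 -0.0035  0.0235] h -84.51 tilt 0.0 F [-0.01 -0.35 -0.04] open 86.0
turn wz -0.0613 shift 156.0 7.0 -96.5
```

View pics/top1.png

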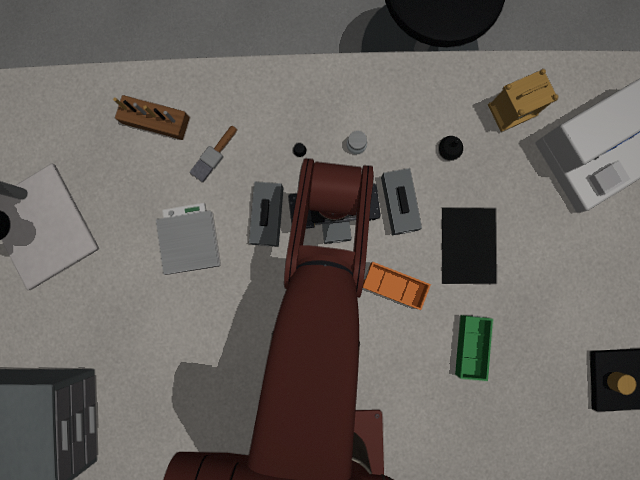

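Case C is visible at (401,201) and unobstructed, and the arm covers B. C reads 6.6 N and B 3.05 N, so C is the heavy one. I'll re-measure its lid.

```bash
python3 - <<'E'
from h import *
c=env.capture("top");im=c["pixels"].astype(int);g=im.max(2)
m=((im[...,2]>=im[...,0])&(g>55)&(g<95)).astype(np.uint8)
m=cv2.morphologyEx(m,cv2.MORPH_OPEN,np.ones((3,3),np.uint8))
b=blobs(m,(381,162,426,240))[0];print("lid",rect(c,b,.063),cv2.boundingRect(b))
for b in blobs((g<40).astype(np.uint8),(392,180,412,220),50):print("grip",rect(c,b,.079))
E
```

```text
lid [ 580.4 -158.6  136.4   58.9    8.8] (385, 170, 36, 62)
grip [ 578.6 -156.9   58.8   17.6    9.1]
```

>>> jog_arm:
  series: [0,0,0,0,0,-15,87,0,0,0,0,0,-28,87,0,0,0,0,0,-30,87,0,0,0,0,0,-22,87,0,0,-0.0613,20,1,-2,75,0,0,0,32,2,0,65,0,0,0,34,2,0,55,0,0,0,34,2,0,50,0,0,0,24,0,0,50,0,0,0,12,0,0,50,0,0,0,0,0,0,50,0,0,0,0,0,0,50]

```text
time_s: 12.95
ee_pos: [0.5786, -0.1579, 0.1208]
ee_rot: [0.76, -0.649, -0.0, -0.0]
force: [-0.8, 0.4, 0.6]
opening: 0.0502
```

```bash
python3 - <<'E'
from h import *
go(.58,-.1586,.066,-81)
E
```

```text
t 12.95 pos [ 0.5786 -0.1579  0.1208] h -81.0 tilt 0.04 F [-0.83  0.36  0.56] open 50.2
turn wz -0.0001 shift 0.9 -1.3 54.8
```

>>> jog_arm:
  series: [0,0,0,0.9,-1.3,12,50,0,0,0,0,0,18,50,0,0,0,0,0,13,50,0,0,0,0,0,7,45,0,0,0,0,0,4,40,0,0,0,0,0,0,30,0,0,0,0,0,0,20,0,0,0,0,0,0,10,0,0,0,0,0,0,10,0,0,0,0,0,0,10,0,0,0,0,0,0,10,0,0,0,0,0,0,10]
  squeeze: 20

```text
time_s: 14.15
ee_pos: [0.5806, -0.1596, 0.0672]
ee_rot: [0.76, -0.649, 0.001, -0.0]
force: [0.5, 0.0, 3.7]
opening: 0.0154
```

```bash
python3 - <<'E'
from h import *
go(.477,-.319,.15,-92.3)
E
```

```text
t 14.15 pos [ 0.5806 -0.1596  0.0672] h -81.0 tilt 0.06 F [0.46 0.02 3.69] open 15.4
turn wz 0.1972 shift 163.4 97.1 -82.8
```

>>> jog_arm:
  series: [0,0,0,0,0,-5,10,0,0,0,0,0,-10,10,0,0,0,0,0,-15,10,0,0,0,0,0,-20,10,0,0,0,0,0,-12,10,0,0,0.066,0,0,-4,10,0,0,0.066,0,0,0,10,0,0,0.065,8,5,0,10,0,0,0,16,9,0,10,0,0,0,24,14,0,10,0,0,0,27,16,0,10,0,0,0,27,16,0,10,0,0,0,25,15,0,10,0,0,0,18,11,0,10,0,0,0,11,7,0,10,0,0,0,7,4,0,10,0,0,0,0,0,0,10,0,0,0,0,0,0,10]

```text
time_s: 15.95
ee_pos: [0.4777, -0.3182, 0.1326]
ee_rot: [-0.693, 0.721, 0.0, 0.0]
force: [0.8, -1.2, -1.3]
opening: 0.0159
```

```bash
python3 - <<'E'
from h import *
go(.477,-.319,.0205,-92.3)
s=env.capture("side");cv2.imwrite("pics/lid1.png",s["pixels"][:,:,::-1])
E
```

```text
t 15.95 pos [ 0.4777 -0.3182  0.1326] h -92.27 tilt 0.03 F [ 0.83 -1.23 -1.35] open 15.9
turn wz 0.0005 shift 0.9 0.6 112.1
```

View pics/lid1.png

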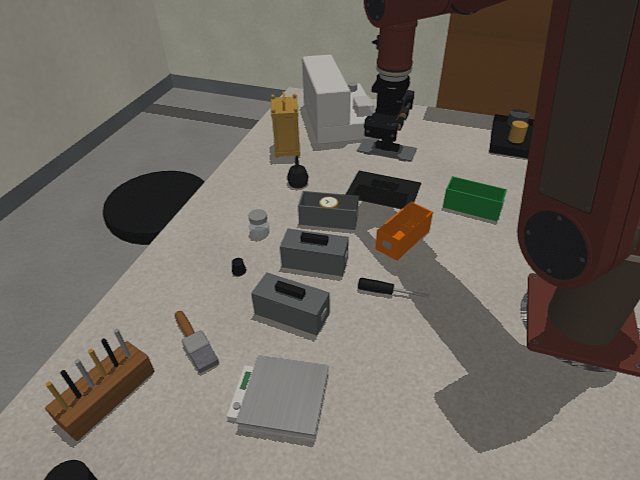

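The lid is held level at (387,150) above the mat, and the clock stands in the open case with its dial at (329,202). I'll lower the lid.

>>> jog_arm:
  series: [0,0,0,0.9,0.6,10,10,0,0,0,0,0,20,10,0,0,0,0,0,26,10,0,0,0,0,0,24,10,0,0,0,0,0,14,10,0,0,0,0,0,8,10,0,0,0,0,0,5,10,0,0,0,0,0,3,10,0,0,0,0,0,2,10,0,0,0,0,0,0,10,0,0,0,0,0,0,10]

```text
time_s: 17.1
ee_pos: [0.477, -0.32, 0.0212]
ee_rot: [-0.693, 0.721, -0.001, 0.0]
force: [0.5, -0.3, -0.3]
opening: 0.0157
```

```bash
python3 - <<'E'
from h import *
go(.477,-.319,.0205,-92.3)
s=env.capture("side");cv2.imwrite("pics/lid2.png",cv2.resize(s["pixels"][120:240,270:470,::-1],None,fx=3,fy=3))
E
```

```text
t 17.1 pos [ 0.477  -0.32    0.0212] h -92.29 tilt 0.07 F [ 0.53 -0.31 -0.34] open 15.7
turn wz 0.0002 shift -1.0 0.0 0.7
```

View pics/lid2.png

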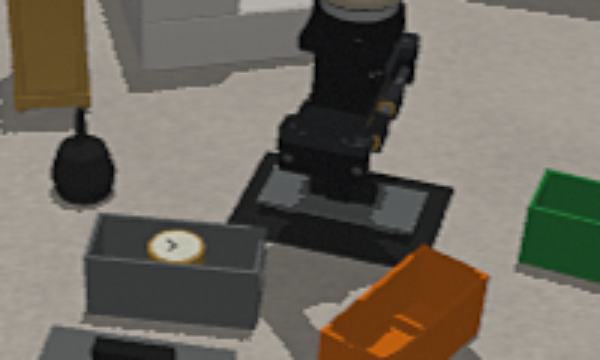

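>>> jog_arm:
  series: [0,0,0,0,0,1.5,10,0,0,0,0,0,0,10,0,0,0,0,0,0,20,0,0,0,0,0,0,36,0,0,0,0,0,0,36,0,0,0,0,0,0,36,0,0,0,0,0,-10,36,0,0,0,0,0,-25,45,0,0,0,0,0,-35,60,0,0,0,0,0,-30,75,0,0,0,0,0,-10,75,0,0,0,0,0,0,75]

```text
time_s: 18.35
ee_pos: [0.4778, -0.3206, 0.1315]
ee_rot: [-0.693, 0.721, -0.002, 0.0]
force: [0.1, 0.7, 0.4]
opening: 0.068
```

```bash
python3 - <<'E'
from h import *
c=env.capture("top");cv2.imwrite("pics/top2.png",c["pixels"][:,:,::-1])
s=env.capture("side");cv2.imwrite("pics/side2.png",s["pixels"][:,:,::-1])
cv2.imwrite("pics/both2.png",np.hstack([cv2.resize(c["pixels"][150:300,370:510,::-1],None,fx=2.7,fy=2.7),cv2.resize(s["pixels"][140:290,290:430,::-1],None,fx=2.7,fy=2.7)]))
go(.5804,-.1596,.13,9)
E
```

```text
t 18.45 pos [ 0.4761 -0.3191  0.128 ] h -92.29 tilt 0.08 F [-0.7   0.81  0.61] open 72.1
turn wz -1.7678 shift 128.0 -141.2 -2.0
```

View pics/both2.png

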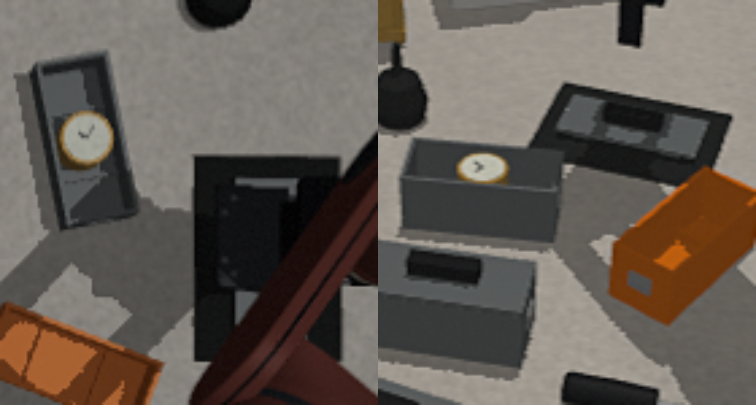

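The lid lies on the mat with its grip up, at side view pixel (386,182). The dial is visible in both views, so I'll measure it.

```bash
python3 - <<'E'
from h import *
c=dict(env.capture("top"));
im=cv2.imread("pics/top2.png").astype(int)  # bgr
m=((im.max(2)>130)).astype(np.uint8)
for b in blobs(m,(385,180,418,220),60):
    b=cv2.convexHull(b)
    P=plane(c,b[:,0,:],.054)[:,:2].astype(np.float32);(e,r)=cv2.minEnclosingCircle(P);print("dial",e,r,cv2.boundingRect(b))
s=env.capture("side")
for z in(.054,):
  print(proj(s,[*e,z]))
im=cv2.imread("pics/side2.png");m=(im.max(2)>150).astype(np.uint8)
for b in blobs(m,(312,190,348,215),60):
    b=cv2.convexHull(b);P=plane(s,b[:,0,:],.054)[:,:2].astype(np.float32);print("side dial",cv2.minEnclosingCircle(P))
# lid on mat: grip top z = .004+.006+.005+.016
m=((im.max(2)<36)).astype(np.uint8)
for uv in [(386,182)]: print("lid grip",plane(s,[uv],.03))
E
```

```text
dial (0.5800943970680237, -0.15861953794956207) 0.02209003083407879 (393, 191, 19, 20)
[[328.18382819 201.85426115]]
side dial ((0.5800398588180542, -0.16009506583213806), 0.021164987236261368)
lid grip [[ 0.47065507 -0.31694994  0.03      ]]
```

>>> jog_arm:
  series: [0,0,0,-12,-7,0,75,0,0,0,-25,-15,0,75,0,0,0,-32,-19,0,75,0,0,0,-36,-21.4,0,75,0,0,0,-31,-18,0,75,0,0,0,-18,-11,0,75,0,0,0,-9.6,-6,0,75,0,0,-0.136,0,0,0,75,0,0,-0.136,0,0,0,75,0,0,-0.136,0,0,0,75,0,0,-0.136,0,0,0,75,0,0,-0.136,0,0,0,75,0,0,-0.136,0,0,0,75,0,0,-0.136,0,0,0,75,0,0,-0.136,0,0,0,75,0,0,-0.136,0,0,0,75,0,0,-0.136,0,0,0,75,0,0,-0.136,0,0,0,75,0,0,-0.136,0,0,0,75,0,0,-0.136,0,0,0,75]

```text
time_s: 20.55
ee_pos: [0.5799, -0.16, 0.1282]
ee_rot: [0.997, 0.081, -0.001, -0.0]
force: [0.7, -0.3, 0.3]
opening: 0.075
```

>>> jog_arm:
  series: [0,0,0,0,0,0,75,0,0,0,0,0,0,75]

```text
time_s: 20.75
ee_pos: [0.5801, -0.16, 0.1285]
ee_rot: [0.997, 0.077, -0.0, -0.0]
force: [-0.1, -0.4, -1.1]
opening: 0.075
```

```bash
python3 - <<'E'
from h import *
go(.580,-.1592,.0215,9)
E
```

```text
t 20.75 pos [ 0.5801 -0.16    0.1285] h 8.79 tilt 0.05 F [-0.09 -0.41 -1.1 ] open 75.0
turn wz -0.0037 shift -0.0 -0.8 107.0
```

>>> jog_arm:
  series: [0,0,-0.0037,0,-0.8,12,75,0,0,0,0,0,25,75,0,0,0,0,0,27,75,0,0,0,0,0,20,75,0,0,0,0,0,12,75,0,0,0,0,0,6,75,0,0,0,0,0,4,75,0,0,0,0,0,0,75,0,0,0,0,0,0,75]
  squeeze: 35

```text
time_s: 21.65
ee_pos: [0.5811, -0.1595, 0.024]
ee_rot: [0.997, 0.08, 0.001, 0.0]
force: [0.2, 0.6, 0.3]
opening: 0.075
```

```bash
python3 - <<'E'
from h import *
go(.580,-.1592,.0215,9)
s=env.capture("side");cv2.imwrite("pics/drum1.png",cv2.resize(s["pixels"][130:250,270:410,::-1],None,fx=4,fy=4))
E
```

```text
t 21.65 pos [ 0.5811 -0.1595  0.024 ] h 9.21 tilt 0.1 F [0.21 0.62 0.29] open 75.0
turn wz 0.0037 shift -1.0 -0.5 2.5
```

View pics/drum1.png

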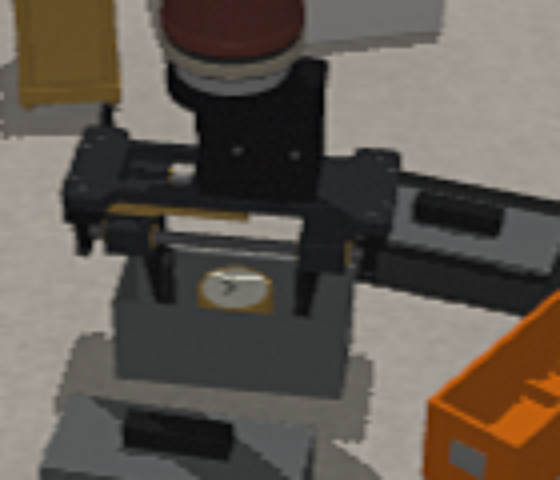

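The fingers straddle the dial inside the case with clearance on both sides, so I'll close on the clock.

>>> jog_arm:
  series: [0,0,0,-0.5,-0.3,1,65,0,0,0,0,0,0,55,0,0,0,0,0,0,48,0,0,0,0,0,0,40,0,0,0,0,0,0,40,0,0,0,0,0,0,40,0,0,0,0,0,0,40,0,0,0,0,0,0,40]
  squeeze: 35

```text
time_s: 22.5
ee_pos: [0.58, -0.159, 0.0221]
ee_rot: [0.997, 0.08, 0.0, 0.0]
force: [0.8, -0.0, 0.3]
opening: 0.0441
```

>>> jog_arm:
  series: [0,0,0,0,0,-3,40,0,0,0,0,0,-6,40,0,0,0,0,0,-9,40,0,0,0,0,0,-9,40,0,0,0,0,0,-6,40,0,0,0,0,0,-3,40,0,0,0,0,0,0,40,0,0,0,0,0,0,40]

```text
time_s: 23.3
ee_pos: [0.5796, -0.1589, 0.0579]
ee_rot: [0.997, 0.08, -0.0, -0.0]
force: [-0.1, 0.3, -4.5]
opening: 0.0441
```

```bash
python3 - <<'E'
from h import *
go(.5,.335,.16,9)
s=env.capture("side");cv2.imwrite("pics/drum2.png",cv2.resize(s["pixels"][130:250,270:410,::-1],None,fx=4,fy=4))
for i in range(4): env.capture("top");print(env.get_obs()["force"].round(2))
E
```

```text
t 23.3 pos [ 0.5796 -0.1589  0.0579] h 9.22 tilt 0.01 F [-0.06  0.3  -4.54] open 44.1
turn wz 0.0039 shift -1.4 -500.3 -102.1
[-0.44 -0.33 -4.66]
[ 0.22 -0.29 -4.74]
[-0.16  0.08 -5.14]
[ 0.16 -0.34 -3.27]
```

View pics/drum2.png

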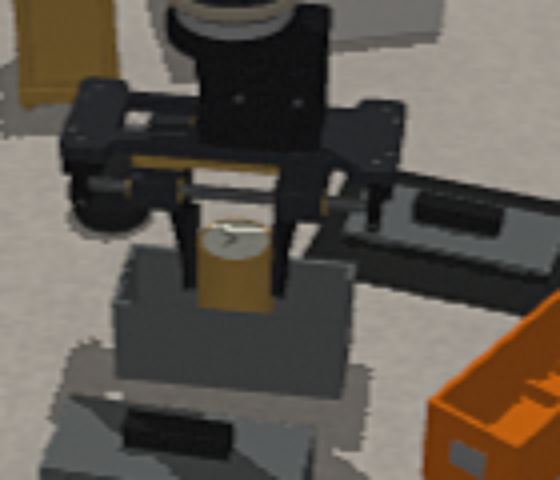

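>>> jog_arm:
  series: [0,0,0,0,0,-10,40,0,0,0,0,0,-20,40,0,0,0,0,0,-26,40,0,0,0,0,0,-22,40,0,0,0,0,0,-14,40,0,0,0,0,-8,-6,40,0,0,0,0,-16,0,40,0,0,0,0,-24,0,40,0,0,0,0,-32,0,40,0,0,0,0,-36,0,40,0,0,0,0,-36,0,40,0,0,0,0,-36,0,40,0,0,0,0,-36,0,40,0,0,0,0,-36,0,40,0,0,0,0,-36,0,40,0,0,0,0,-36,0,40,0,0,0,0,-36,0,40,0,0,0,0,-36,0,40]
  squeeze: 45

```text
time_s: 25.35
ee_pos: [0.5124, 0.2419, 0.1542]
ee_rot: [0.997, 0.081, -0.002, 0.0]
force: [0.8, 0.2, -5.0]
opening: 0.044
```

>>> jog_arm:
  series: [0,0,0,0,-32,0,40,0,0,0,0,-26,0,40,0,0,0,0,-18,0,40,0,0,0,0,-12,0,40,0,0,0,0,-8,0,40,0,0,0,0,0,0,40,0,0,0,0,0,0,40]

```text
time_s: 26.05
ee_pos: [0.4998, 0.3338, 0.1559]
ee_rot: [0.997, 0.08, -0.0, 0.0]
force: [0.5, -0.7, -4.1]
opening: 0.0444
```

```bash
python3 - <<'E'
from h import *
go(.5,.335,.052,9)
s=env.capture("side");cv2.imwrite("pics/pan1.png",s["pixels"][:,:,::-1])
P=plane(s,[(257,357),(328,363),(315,437),(239,430)],.03);print(P.round(4),P.mean(0).round(4))
E
```

```text
t 26.05 pos [0.4998 0.3338 0.1559] h 9.2 tilt 0.04 F [ 0.51 -0.69 -4.14] open 44.4
turn wz 0.0034 shift 0.4 -1.2 103.9
[[0.5723 0.2869 0.03  ]
 [0.4469 0.2611 0.03  ]
 [0.4251 0.3967 0.03  ]
 [0.5437 0.4214 0.03  ]] [0.497  0.3415 0.03  ]
```

View pics/pan1.png

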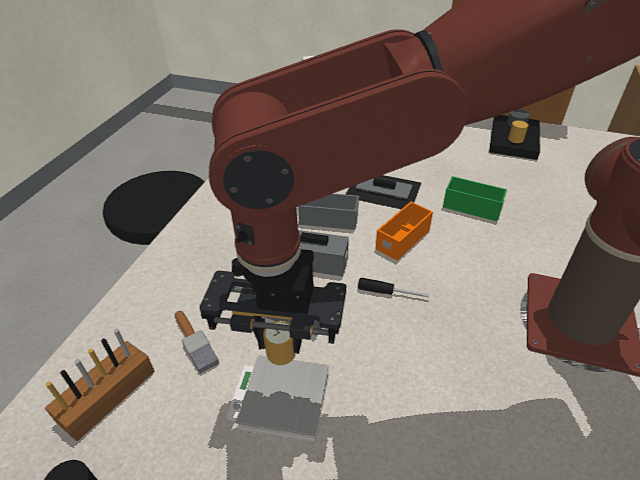

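>>> jog_arm:
  series: [0,0,0,0,-2,10,40,0,0,0,0,0,20,40,0,0,0,0,0,24,40,0,0,0,0,0,20,40,0,0,0,0,0,14,40,0,0,0,0,0,8,40,0,0,0,0,0,4,40,0,0,0,0,0,3,40,0,0,0,0,0,2,40,0,0,0,0,0,1,40,0,0,0,0,0,1,40,0,0,0,0,0,1,40,0,0,0,0,0,0,40,0,0,0,0,0,0,40]

```text
time_s: 27.5
ee_pos: [0.4994, 0.3366, 0.0482]
ee_rot: [0.997, 0.08, 0.0, -0.0]
force: [-0.6, -0.9, -3.9]
opening: 0.0442
```

```bash
python3 - <<'E'
from h import *
go(.5,.337,.044,9)
for i in range(4): s=env.capture("side");print(env.get_obs()["force"].round(2))
cv2.imwrite("pics/pan2.png",cv2.resize(s["pixels"][280:460,200:360,::-1],None,fx=3.3,fy=3.3))
E
```

```text
t 27.5 pos [0.4994 0.3366 0.0482] h 9.23 tilt 0.01 F [-0.59 -0.9  -3.93] open 44.2
turn wz 0.004 shift 0.7 -0.3 4.2
[ 0.14  0.52 -5.62]
[ 0.33 -0.21 -3.48]
[ 0.48 -0.98 -3.18]
[-0.86 -0.42 -3.99]
```

View pics/pan2.png

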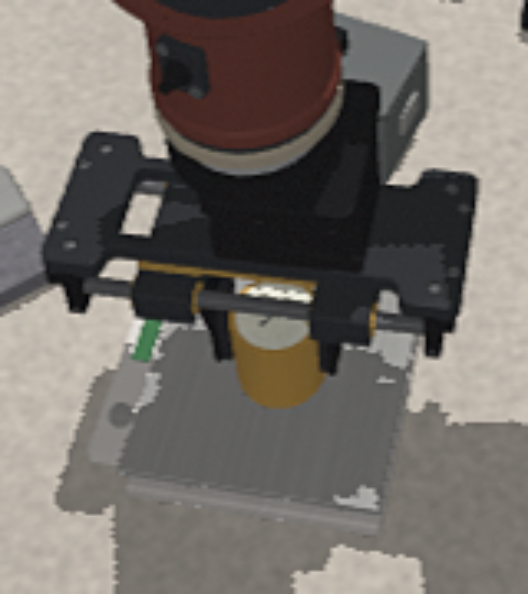

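>>> jog_arm:
  series: [0,0,0,0,0,1,40,0,0,0,0,0,1,40,0,0,0,0,0,1,40,0,0,0,0,0,1,40,0,0,0,0,0,0,40,0,0,0,0,0,0,40]

```text
time_s: 28.3
ee_pos: [0.4995, 0.3366, 0.0443]
ee_rot: [0.997, 0.08, 0.0, -0.0]
force: [-1.1, -1.2, -0.4]
opening: 0.0441
```

```bash
python3 - <<'E'
from h import *
go(.5,.337,.044,9)
F=[]
for i in range(6): s=env.capture("side");F.append(env.get_obs()["force"])
print(np.mean(F,0),env.get_obs()["ee_pos"])
E
```

```text
t 28.3 pos [0.4995 0.3366 0.0443] h 9.22 tilt 0.02 F [-1.08 -1.21 -0.45] open 44.1
turn wz 0.0039 shift 0.6 -0.3 0.3
[-1.07832222 -0.13766378 -0.45008529] [0.49946364 0.33659913 0.04418384]
```

>>> jog_arm:
  series: [0,0,0,0,0,0.5,40,0,0,0,0,0,0,40,0,0,0,0,0,0,48,0,0,0,0,0,0,54,0,0,0,0,0,0,62,0,0,0,0,0,0,72,0,0,0,0,0,0,75,0,0,0,0,0,0,75]

```text
time_s: 29.4
ee_pos: [0.4994, 0.3365, 0.0436]
ee_rot: [0.997, 0.08, 0.0, -0.0]
force: [-0.4, -0.1, -1.3]
opening: 0.0729
```

```bash
python3 - <<'E'
from h import *
go(.5,.337,.044,9)
s=env.capture("side")
cv2.imwrite("pics/pan3.png",cv2.resize(s["pixels"][280:460,200:360,::-1],None,fx=3.3,fy=3.3))
E
```

```text
t 29.4 pos [0.4994 0.3365 0.0436] h 9.22 tilt 0.01 F [-0.44 -0.07 -1.34] open 72.9
turn wz 0.0039 shift 0.7 -0.4 -0.4
```

View pics/pan3.png

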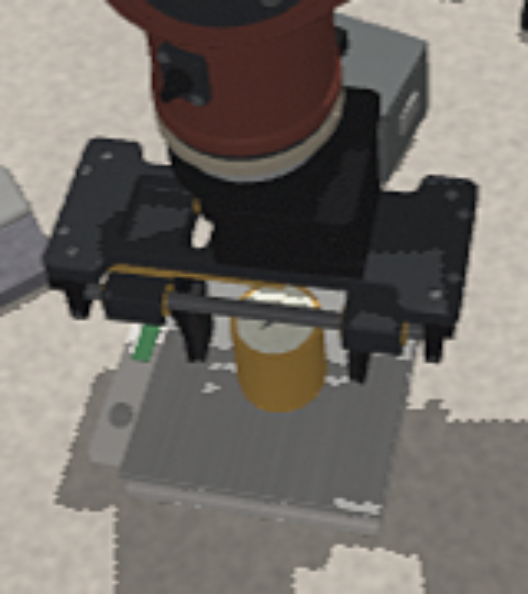

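The clock stands free between the open fingers. I'll go straight up, then back away toward −y and up to get a clear view.

>>> jog_arm:
  series: [0,0,0,0,0,-5,75,0,0,0,0,0,-15,75,0,0,0,0,0,-25,75,0,0,0,0,0,-35,75,0,0,0,0,0,-40,75,0,0,0,0,0,-40,75,0,0,0,0,0,-20,75,0,0,0,-15,0,0,75,0,0,0,-30,0,0,75,0,0,0,-30,0,0,75,0,0,0,-30,0,0,75,0,0,0,-15,0,0,75,0,0,0,0,0,0,75,0,0,0,0,0,0,75]

```text
time_s: 30.85
ee_pos: [0.3815, 0.3176, 0.2249]
ee_rot: [0.997, 0.081, 0.001, -0.001]
force: [-1.1, -0.2, -0.3]
opening: 0.0752
```

```bash
python3 - <<'E'
from h import *
go(.5,.337,.044,9)
for n in("top","side"):
    c=env.capture(n); cv2.imwrite(f"pics/{n}_end.png",c["pixels"][:,:,::-1])
E
```

```text
t 30.85 pos [0.3815 0.3176 0.2249] h 9.25 tilt 0.15 F [-1.06 -0.22 -0.26] open 75.2
turn wz 0.0043 shift 120.1 -0.6 180.9
```

View pics/top_end.png

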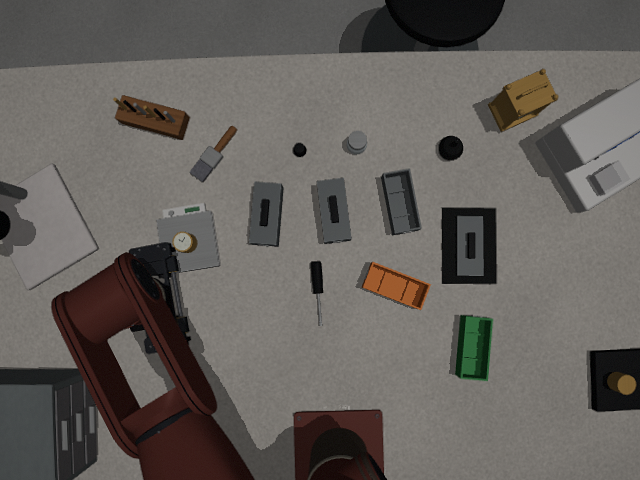

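View pics/side_end.png

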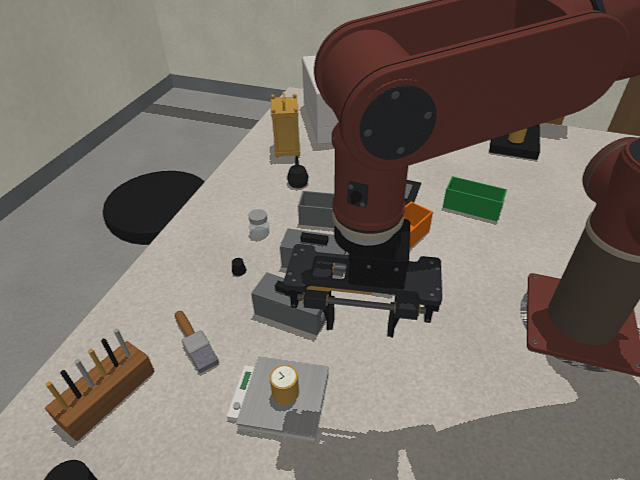

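The lid is centred on the mat at top view (471,245). The clock stands dial up on the pan at top (185,242) and side (285,378). I'll triangulate it to check.

```bash
python3 - <<'E'
from h import *
c=env.capture("top");s=env.capture("side")
def cen(c,roi):
    im=c["pixels"].astype(int);m=((im[...,0]>150)&(im.max(2)>140)).astype(np.uint8)
    b=cv2.convexHull(blobs(m,roi,40)[0]);M=cv2.minAreaRect(b);return M[0]
a=cen(c,(170,228,200,258));b=cen(s,(265,360,305,392));print(a,b)
o1,d1=ray(c,[a]);o2,d2=ray(s,[b]);A=np.c_[d1[0],-d2[0]];t=np.linalg.lstsq(A,o2-o1,rcond=None)[0]
p,q=o1+d1[0]*t[0],o2+d2[0]*t[1];print("dial",p.round(4),q.round(4),np.linalg.norm(p-q).round(4))
im=c["pixels"].astype(int);g=im.max(2)
x=blobs((g<36).astype(np.uint8),(460,228,482,265),40);print("lidgrip",[rect(c,k,.031) for k in x])
E
```

```text
(181.90000915527344, 241.20001220703125) (283.0, 376.5)
dial [0.4989 0.3369 0.0765] [0.4991 0.337  0.0765] 0.0003
lidgrip [array([ 474.7, -316.7,   57.9,   16.3,   -2.5])]
```

```bash
python3 - <<'E'
from workcell import env
print(env.close_job())
E
```

```text
the job is handed in; nothing more can be done
None
```

I found the heavy case, laid its lid on the mat with the grip up, stood its clock dial up on the pan, and handed the job in at about 31 s. No verdict was reported, so everything below rests on my own checks.

- **Hefting:** I hefted the case nearest the mat and the middle one. They pulled 6.6 N and 3.05 N, with about 0.5 N of noise. That settled it, so I did not heft the third case. The heavy case read a little under the stated 0.75 kg (about 7.4 N).
- **Clock:** In the gripper its weight was about 4.5 N. I lowered it until the pan carried it, then released it.
- **Last checks:**
  - The dial triangulates to (0.499, 0.337), within about 5 mm of the pan centre; the two views' pan centres differ by several mm.
  - The dial top is at 0.0765 m. That means the pan sank roughly 3.5 mm, which is less than the 4 to 6 mm expected but within camera error.
  - The lid grip is at (0.475, −0.317), about 3 mm from the mat centre.
  - In the last pictures the other two cases have their lids on, nothing else on the bench looks moved, and the arm touches nothing.

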